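# Unfold the crank and roll a mounted print through the bench press

### The job

Roll the freshly mounted print through the bench press. Slide the panel square and flush into the corner formed by the two low fences on the press bed, and swing the folded crank grip out until it stands straight out from the crank arm; then turn the crank by that grip, lifting the arm over the top, until the bed has gone all the way to its far stop. Leave the grip unfolded and the panel in its corner, let go, and do not disturb the other things.

Things in the scene. Friction and masses are not known exactly. Their poses are not given: they have to be found in the camera images.
- press_hub (a point): on the crank's axis, mid-thickness of the 10 mm thick steel crank arm, 108 mm above the work surface. Its axes are the press's: x from the crank through the press to the back (along the crank shaft, 18 mm thick), y to the press's left, z up. The grey bench roller press is fixed. Hub end of the arm: radius 15 mm
- press_cheek (a point): on the crank axis, at the face of the press's near cheek, 39 mm behind press_hub; axes as press_hub. The cheek is 84 mm wide along y, 142 mm high, with a small knob on top to 159 mm; a bearing flange (radius 21 mm) stands 8 mm off it round the shaft. The base plate ends 8 mm in front of it
- press_roller (a point): centre of the steel roller (60 mm thick, along press x), between the two cheeks. It clears the panel lying on the bed by 2 mm; above it a tie bar between the cheeks, top 137 mm above the work surface
- press_crank (a joint): crank angle, rad, 0 to 6.5, starting at 0 to 0.35. At 0 the arm points to the press's right (-y); growing, it goes over the top to the left, anticlockwise as the robot sees it. Turning takes about 6 N at the grip; it stays where it is left
- press_bed (a joint): travel of the bed, m, 0 to 0.195 (far stop), towards the press's right (-y): 30 mm per radian of the crank, which drives it
- press_grip (a joint): fold angle of the crank grip about its hinge at the arm's end, rad: 0 folded along the arm, pointing from the hinge back over the hub and 44 mm past it; 1.571 unfolded, at a stop, pointing straight out from the arm (press -x, towards the robot). It starts 0.12 to 0.45 ajar. Stiff (0.12 N m, about 1.2 N at its end): it stays where it is put
- grip_hinge (a point): the grip's hinge, on the grip's centre line, 68 mm from the crank axis and 18 mm in front (press -x) of press_hub. The hinge axis is square to the arm and to the crank axis; the point's y axis points along the grip to its free end
- grip_tip (a point): the free end of the grip, 112 mm from the hinge
- press_sleeve: the grip's dark wooden sleeve, 21 mm in diameter, from 17 to 111 mm from the hinge, spinning freely on its rod; origin at the hinge
- bed_register (a point): where the panel's origin belongs: on top of the aluminium bed, 58 mm above the work surface; travels with the bed; axes as press_hub. The far fence's face is 40 mm from it along +x, the leading fence's face 55 mm along -y; both are 8 mm high. The bed spans -66 to +50 mm of it in x and reaches 98 mm along +y. With the bed travel at 0 it lies 130 mm along +y from the roller's centre
- panel: plywood panel with a small black and white print on top, 80 (x) by 110 (y) by 18 mm, 0.15 to 0.3 kg, lying loose on the bed left of the roller; origin at the centre of its underside. It starts 25 to 60 mm from its home, turned by up to 0.2 rad
- lidded_jar: glass jar with a lid, 91 mm wide, 176 mm high, standing; origin at the centre of its underside. Bystander
- brush_mug: white mug, 83 x 113 mm, 93 mm high, standing; origin at the centre of its underside. Bystander
- solvent_jar: small jar with a lid, 65 mm wide, 99 mm high, standing; origin at the centre of its underside. Bystander
- tin_a: paint tin, 103 mm wide, 120 mm high, at the back; origin at the centre of its underside. Bystander
- tin_b: paint tin, 103 mm wide, 120 mm high, at the back; origin at the centre of its underside. Bystander
- spray_bottle: spray bottle, 61 x 127 mm, 242 mm high, standing at the left; origin at the centre of its underside. Bystander
- tape_roll: roll of masking tape lying flat, 104 mm wide, 25 mm high; origin at the centre of its underside. Bystander
- paint_tube: paint tube lying flat, 36 x 114 x 23 mm; origin at the centre of its underside. Bystander
- flat_brush: flat paint brush with a yellow handle lying along y in front of the press, 46 x 239 x 18 mm; origin at the centre of its underside. Bystander
- clamp: small C-clamp lying flat between the press and the row of standing books (fixed; about 250 mm high, from world y = 0.12 leftwards, x = 0.47 to 0.68), 124 x 106 x 17 mm; origin at the centre of its underside. Bystander

How it is judged:
By the outcome, as a careful person would: the job done as asked, in the order asked, and still so for the second after the job is handed in, with the robot touching nothing.
It also fails if it takes over 72 s, if anything falls off the work surface, if the arm or the gripper's body presses on something with over 40 N, if the wrist force passes 120 N, or if a joint passes its speed limit or range.

### The arm

A 6-joint arm with a two-finger parallel gripper is mounted at the origin on a cart in front of the work surface, level with it; the furniture and walls round the work are solid. World frame = base frame: x ahead of the robot, y to its left, z up, the work surface at z = 0. Lengths are in m, angles in degrees, forces in N, time in s.
With the tool pointing down it reaches from about 0.375 to 0.9 m from the base axis. Payload 3.1 kg.
Tool frame: the origin (TCP) lies midway between the tips of the shut fingers; the grasp point (between the pads) lies 19 mm behind it; z points along the fingers, y is the line along which they close (so a half turn about z gives the same grasp; the last joint's range is limited). The gripper opens to 87 mm and grips with 3 to 60 N. Pads are 19 mm wide; open, the fingers measure 117 mm over their backs; the gripper's body (75 mm by 190 mm) begins 51 mm behind the grasp point.
Start: joints at [-78.982, 30.224, 82.088, -0, 67.689, -10.227], TCP at [0.226, -0.582, 0.202] pointing down, gripper open.
Joint ranges: [-176.69, 176.69], [-43.24, 126.21], [12.49, 139.97], [-82, 262], [0, 151.66], [-163.58, 163.58]. Speed limits (degrees/s): [159.86, 159.86, 180, 180, 180, 180].

### API

Orientations are given as a 3x3 rotation matrix whose columns are the frame's x, y, z axes.
In Python, from rig import bot, viewer, workorder, read_state gives the robot as it stands (bot), with the cameras (viewer), the readings as plain functions and the job (workorder).
- The arm moves only by the shell command python3 steer.py, which reads ROWS from standard input. ROWS is a JSON list of rows, 1 to 20 of them, each written [[dx, dy, dz], [rx, ry, rz], opening]: dx, dy, dz in normalised numbers (1 is 0.75 m), then a rotation vector rx, ry, rz in shares of 90 degrees (1.0 is 90 degrees), then the opening from 0.0 (shut) to 1.0 (fully open); each row is the pose to reach, as a shift and turn from the pose commanded when the command began, along the tool's axes at that moment; what a row does not reach only later rows make up. A row lasts 1/10 s, in which the tool goes at most 0.05 m and 8.59 degrees, less where a joint would pass 70% of its speed; a pose out of reach is approached as far as the arm can. The fingers move at their own pace and stop on an object; the grip force is fixed at half the most. Time passes only in rows, so rows that do not move let the fingers close. It prints the time, the measured TCP pose, the force, the opening and the grip force at its end. A shift or turn number past 1, either way, is cut back to 1. Input that does not fit is refused with a message, and nothing moves.
- read_state(): the state, without advancing time (a new reading comes with each control period).
- viewer.capture(name): name is "scene" or "top" or "wrist"; returns a dict with "color" (420x560x3 uint8, red, green, blue), "K" (3x3 intrinsics, pixels), "view" (4x4, takes a point from world to camera coordinates); the wrist camera has in their place "mount" (4x4, takes a point from camera to tool coordinates, whose origin is the TCP and whose axes are the flange's). Camera axes: x right, y up, looking along -z (the intrinsics and any distortion apply to the point x, -y, -z); pixel columns grow to the right and rows downward; lengths in m; the calibration is good to about 2 mm. A picture is of the moment at which its call begins: read the wrist's pose just before it. There is no depth.
- workorder.hand_in(): hands the job in; it is judged then, once.
The state is a dict: "time_s": time; "joint_positions": joint angles; "qvel": joint speeds; "tau": joint torques, N m; "position": TCP position; "tcp_rot": TCP orientation; "force": force on the tool from outside, world axes, zero at the start; "moment": the same for the moment, N m; "opening": opening from 0.0 (shut) to 1.0 (fully open); "grasp_force": force on a finger pad.
Only numpy, scipy, OpenCV 4.12 (cv2) and the standard library are available. Lean on these libraries where they do the work, as an engineer would, in place of code of your own. Each camera call takes 0.05 s, during which the arm holds its last target. There are 200 camera calls.

## Working session

There is one attempt and no reset: what is moved stays moved. The work goes in short steps, Python scripts to look and compute and a shell command to move; the robot and the scene stay as the last step left them, time stands still between calls to the robot, and variables do not carry over. Pictures are saved under pics/ and viewed, at most 10 in all, crops included, and the job is handed in when it is done.

```bash
ls; mkdir -p pics; python3 - <<'E'
from rig import bot, viewer, workorder, read_state
import cv2,numpy as np
for n in("scene","top"):
    c=viewer.capture(n); print(n,c["K"],c["view"],[k for k in c])
    cv2.imwrite(f"pics/{n}0.png",cv2.resize(c["color"][:,:,::-1],(800,600),interpolation=cv2.INTER_CUBIC))
    cv2.imwrite(f"{n}0raw.png",c["color"][:,:,::-1])
s=read_state();print(s)
E
```

```text
pics
rig.py
steer.py
scene [[386.6450935    0.         276.69281634]
 [  0.         386.6450935  209.0830282 ]
 [  0.           0.           1.        ]] [[-0.96556567 -0.25998521  0.00951988  0.50190635]
 [ 0.22976994 -0.8350433   0.49990845 -0.17621543]
 [-0.12201929  0.48488182  0.86602593 -1.19835566]
 [ 0.          0.          0.          1.        ]] ['color', 'K', 'view']
top [[541.71453786   0.         274.21499827]
 [  0.         541.71453786 213.65650775]
 [  0.           0.           1.        ]] [[ 0.02756726 -0.99950027 -0.01546821  0.00343222]
 [ 0.98807243  0.02490029  0.15196333 -0.53252355]
 [-0.15150223 -0.01947293  0.98826509 -1.58581443]
 [ 0.          0.          0.          1.        ]] ['color', 'K', 'view']
{'time_s': 0.1, 'joint_positions': array([-7.89824137e+01,  3.02728628e+01,  8.21475194e+01, -1.70599504e-03,
        6.76879950e+01, -1.02287409e+01]), 'qvel': array([ 0.0418898 , -0.06437228, -0.15011131,  0.02425771, -0.11919422,
       -0.03852245]), 'tau': array([ 1.75202069e-05, -4.40985346e+01, -1.77150714e+01,  6.35750033e-02,
        5.34232333e-02, -5.05066657e-05]), 'position': array([ 0.22635942, -0.5818435 ,  0.20108631]), 'tcp_rot': array([[ 9.32027054e-01,  3.62388492e-01, -3.88530642e-04],
       [ 3.62388569e-01, -9.32025267e-01,  1.85141004e-03],
       [ 3.08809317e-04, -1.86636331e-03, -9.99998211e-01]]), 'force': array([ 0.96637385,  0.5505932 , -0.16918162]), 'moment': array([-0.03866831, -0.01484098, -0.03560385]), 'grasp_force': 0.0, 'opening': 0.9977960024942419}
```

View pics/scene0.png

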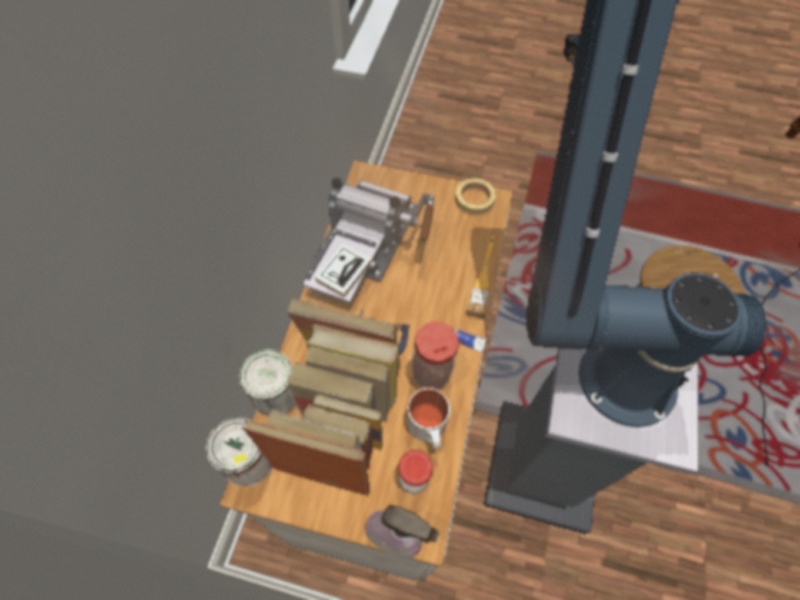

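View pics/top0.png

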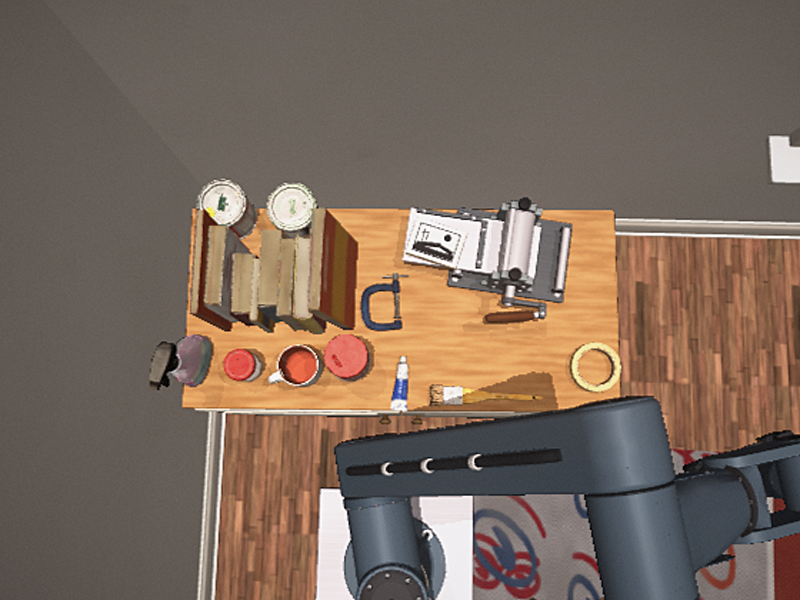

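The scene view shows the press at about (370,230) with the print left of the roller. The top view shows the roller at (517,235), the panel at (435,240) and the grip at (512,316). I'll enlarge both next.

```bash
python3 - <<'E'
import cv2
t=cv2.imread("top0raw.png");s=cv2.imread("scene0raw.png")
# top crop cols 275..408, rows 135..235 x6
cv2.imwrite("pics/topc.png",cv2.resize(t[135:235,275:408],None,fx=6,fy=6,interpolation=cv2.INTER_CUBIC))
cv2.imwrite("pics/scenec.png",cv2.resize(s[115:215,205:315],None,fx=6,fy=6,interpolation=cv2.INTER_CUBIC))
E
```

```text
(no output)
```

View pics/topc.png

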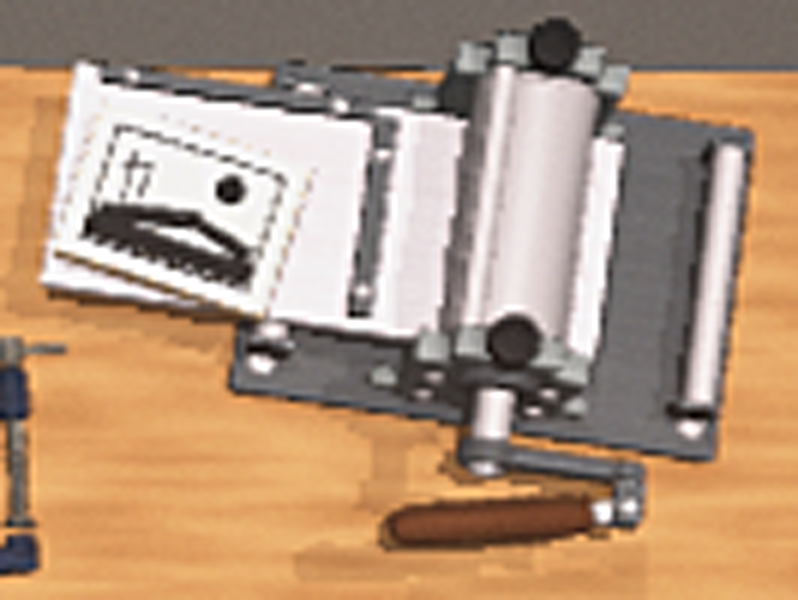

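View pics/scenec.png

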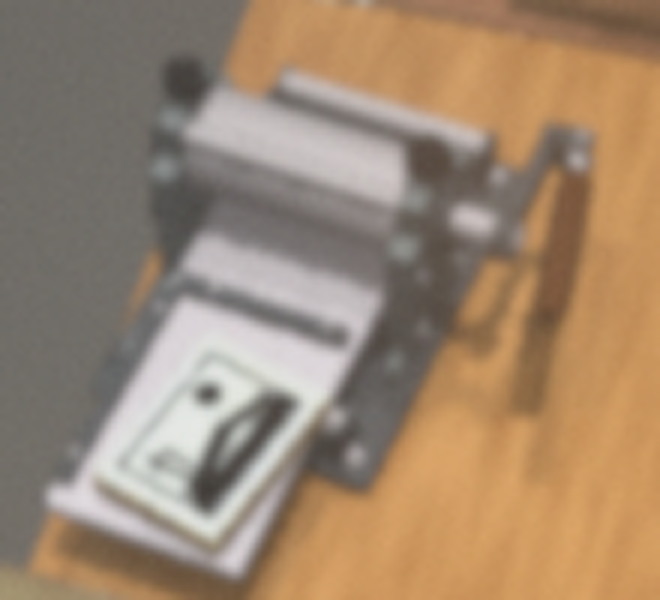

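The top crop shows the knobs at (553,45) and (513,340), the arm hub at about (485,460), the hinge at about (628,500), and the grip tip at about (385,530). The panel's corners are near (55,250), (268,315), (318,165) and (105,95). I'll use these to locate the press.

```bash
cat > h.py <<'E'
import numpy as np,cv2,json
from rig import bot, viewer, workorder, read_state
V={"top":(np.array([[541.71453786,0,274.21499827],[0,541.71453786,213.65650775],[0,0,1]]),np.array([[0.02756726,-0.99950027,-0.01546821,0.00343222],[0.98807243,0.02490029,0.15196333,-0.53252355],[-0.15150223,-0.01947293,0.98826509,-1.58581443],[0,0,0,1]]))}
def ray(K,v,uv,z):
    d=np.array([(uv[0]-K[0,2])/K[0,0],-(uv[1]-K[1,2])/K[1,1],-1]); R=v[:3,:3];o=-R.T@v[:3,3];d=R.T@d
    return o+d*(z-o[2])/d[2]
def proj(K,v,p):
    c=v[:3,:3]@np.asarray(p)+v[:3,3]; return np.array([K[0,0]*c[0]/-c[2]+K[0,2],K[1,1]*c[1]/c[2]+K[1,2]])
def tc(u,v,z): return ray(*V["top"],((u+.5)/6-.5+275,(v+.5)/6-.5+135),z)
def wristcam():
    s=read_state(); c=viewer.capture("wrist"); T=np.eye(4);T[:3,:3]=s["tcp_rot"];T[:3,3]=s["position"]
    return c,np.linalg.inv(T@c["mount"])
E
python3 - <<'E'
from h import *
np.set_printoptions(precision=4,suppress=True)
for n,u,v,z in[("farknob",553,45,.157),("nearknob",513,340,.157),("hub front",482,465,.115),("hinge",628,500,.12),("tip",385,530,.11),("p1",55,250,.076),("p2",268,315,.076),("p3",318,165,.076),("p4",105,95,.076),("bedTL",80,63,.058),("bedBL",43,285,.058),("fenceNear",360,312,.066),("fenceFar",382,120,.066),("base NR",712,458,.0),("base FR",752,130,0)]: print(n,tc(u,v,z))
c=viewer.capture("wrist");print(c["K"],c["mount"],[k for k in c])
E
```

```text
farknob [ 0.7263 -0.2415  0.157 ]
nearknob [ 0.5838 -0.2231  0.157 ]
hub front [ 0.5312 -0.2145  0.115 ]
hinge [ 0.5154 -0.2829  0.12  ]
tip [ 0.4995 -0.1692  0.11  ]
p1 [ 0.6398 -0.0084  0.076 ]
p2 [ 0.6096 -0.1141  0.076 ]
p3 [ 0.6861 -0.1377  0.076 ]
p4 [ 0.7193 -0.0313  0.076 ]
bedTL [ 0.7406 -0.0185  0.058 ]
bedBL [ 0.6259 -0.0028  0.058 ]
fenceNear [ 0.6143 -0.1602  0.066 ]
fenceFar [ 0.7125 -0.1701  0.066 ]
base NR [ 0.5562 -0.3469  0.    ]
base FR [ 0.7294 -0.3686  0.    ]
[[300.4964   0.     276.8564]
 [  0.     300.4964 204.7246]
 [  0.       0.       1.    ]] [[-0.0009  0.958   0.2867  0.0793]
 [ 1.      0.0007  0.0006  0.0008]
 [ 0.0004  0.2867 -0.958  -0.1817]
 [ 0.      0.      0.      1.    ]] ['color', 'K', 'mount']
```

Careful with the scale: shifts go in shares of 0.75 m and turns go in shares of 90 degrees. That gives: 0.486 m / 0.75 = 0.648, -0.2745 m / 0.75 = -0.366, -61 degrees / 90 = -0.6778.

```bash
echo '[[[0.648,-0.366,-0.0667],[0,0,-0.6778],1],[[0.648,-0.366,-0.0667],[0,0,-0.6778],1],[[0.648,-0.366,-0.0667],[0,0,-0.6778],1],[[0.648,-0.366,-0.0667],[0,0,-0.6778],1],[[0.648,-0.366,-0.0667],[0,0,-0.6778],1],[[0.648,-0.366,-0.0667],[0,0,-0.6778],1],[[0.648,-0.366,-0.0667],[0,0,-0.6778],1],[[0.648,-0.366,-0.0667],[0,0,-0.6778],1],[[0.648,-0.366,-0.0667],[0,0,-0.6778],1],[[0.648,-0.366,-0.0667],[0,0,-0.6778],1],[[0.648,-0.366,-0.0667],[0,0,-0.6778],1],[[0.648,-0.366,-0.0667],[0,0,-0.6778],1],[[0.648,-0.366,-0.0667],[0,0,-0.6778],1],[[0.648,-0.366,-0.0667],[0,0,-0.6778],1],[[0.648,-0.366,-0.0667],[0,0,-0.6778],1]]' | python3 steer.py
python3 - <<'E'
from h import *
c,v=wristcam(); np.savez("w1.npz",K=c["K"],v=v,im=c["color"])
cv2.imwrite("pics/w1.png",cv2.resize(c["color"][:,:,::-1],(800,600),interpolation=cv2.INTER_CUBIC)); print(read_state()["position"],read_state()["joint_positions"])
E
```

```text
time_s: 1.65
position: [0.5788, -0.152, 0.2516]
tcp_rot: [[0.137, 0.991, -0.001], [0.991, -0.137, -0.0], [-0.0, -0.001, -1.0]]
force: [-0.1, 0.3, 0.6]
opening: 1.001
grasp_force: 0.0
[ 0.57886725 -0.15207159  0.25164739] [-2.53934106e+01  2.52126169e+01  8.26035119e+01 -2.63444803e-02
  7.22414222e+01 -1.74906721e+01]
```

View pics/w1.png

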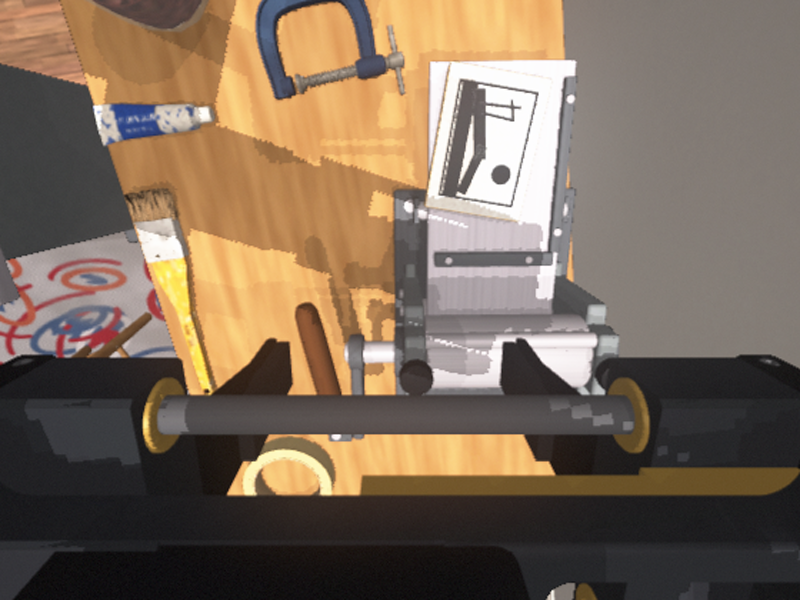

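The wrist view shows the panel's corners near (448,62), (545,88), (520,222) and (428,205). The leading fence runs (435,258)-(550,258), the far fence runs along x≈568, and the grip's tip is at (307,312). I'll enlarge it.

```bash
python3 - <<'E'
import numpy as np,cv2
im=np.load("w1.npz")["im"][:,:,::-1]
a=cv2.resize(im[35:215,285:415],None,fx=3.3,fy=3.3,interpolation=cv2.INTER_CUBIC)
a=np.clip((a.astype(float)-120)*1.9,0,255).astype(np.uint8)
b=cv2.resize(im[195:315,200:310],None,fx=3.3,fy=3.3,interpolation=cv2.INTER_CUBIC)
o=np.zeros((594,792,3),np.uint8);o[:,:429]=a;o[:396,429:]=b
cv2.imwrite("pics/w1c.png",o)
E
```

```text
(no output)
```

View pics/w1c.png

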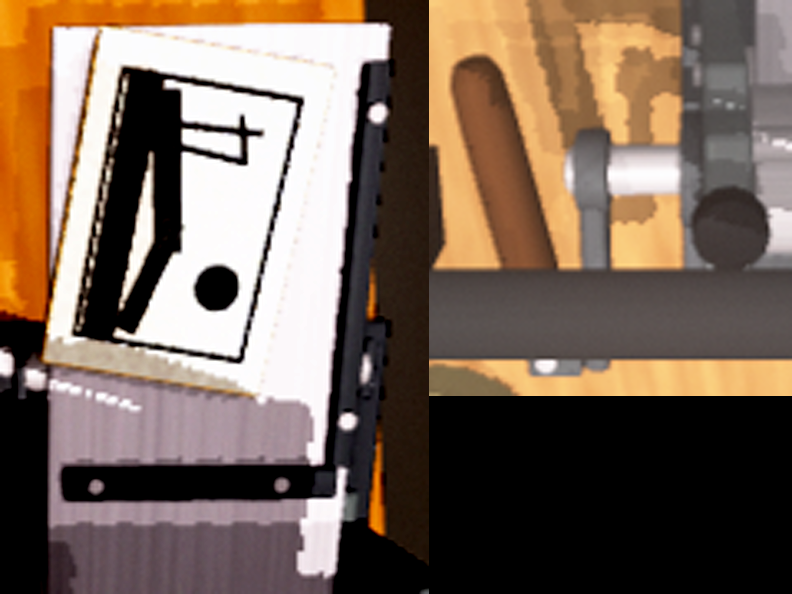

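The crop gives the panel's top corners at (98,28), (335,66), (258,398) and (45,358). The bed's left edge runs (52,28)-(388,25), the leading fence face is at row 464 from x=62 to 335, and the far fence face runs (362,62)-(328,465). The shaft is at (645,168), the grip tip at (470,62), and the grip's sides at row 260 at x=505 and 553.

```bash
python3 - <<'E'
from h import *
np.set_printoptions(precision=4,suppress=True)
d=np.load("w1.npz");K,v=d["K"],d["v"]
A=lambda u,w,z:ray(K,v,((u+.5)/3.3-.5+285,(w+.5)/3.3-.5+35),z)
B=lambda u,w,z:ray(K,v,((u-429+.5)/3.3-.5+200,(w+.5)/3.3-.5+195),z)
P=[A(98,28,.076),A(335,66,.076),A(258,398,.076),A(45,358,.076)]
F=[A(122,66,.076),A(302,102,.076),A(241,361,.076),A(75,330,.076)]
for n,Q in(("panel",P),("frame",F)):
    Q=np.array(Q);print(n,Q.mean(0),[(np.linalg.norm(Q[i]-Q[i-1]).round(4),np.degrees(np.arctan2(*(Q[i]-Q[i-1])[[1,0]])).round(1)) for i in range(4)])
for n,q in dict(bedNL=A(52,28,.058),bedFL=A(388,25,.058),lfN=A(62,464,.066),lfF=A(330,464,.066),ffL=A(362,62,.066),ffR=A(328,465,.066),shaft=B(645,168,.117),hub=B(590,168,.123),cheekL=B(685,40,.142),knob=B(731,229,.157),tip=B(470,55,.105),sl260=B(529,260,.112),bolt=B(545,366,.125),armend=B(597,370,.12)).items(): print(n,q)
y=np.radians(-7.4);px=np.array([np.cos(y),np.sin(y),0]);py=np.array([-px[1],px[0],0])
R=np.load("w1.npz")
# brush in wrist view (800x600 px)
C=lambda u,w,z:ray(K,v,((u+.5)*.7-.5,(w+.5)*.7-.5),z)
print("brush",C(150,195,.01),C(180,260,.01),C(187,230,.01),C(207,390,.01),C(205,340,.01),"tape",C(330,470,.02),"clampR",C(405,60,.01))
E
```

```text
panel [ 0.6626 -0.0698  0.076 ] [(np.float64(0.1062), np.float64(73.9)), (np.float64(0.0787), np.float64(-16.1)), (np.float64(0.1092), np.float64(-106.5)), (np.float64(0.0779), np.float64(161.7))]
frame [ 0.663  -0.0697  0.076 ] [(np.float64(0.0852), np.float64(73.4)), (np.float64(0.0608), np.float64(-18.2)), (np.float64(0.0853), np.float64(-107.1)), (np.float64(0.0601), np.float64(161.8))]
bedNL [ 0.6269 -0.0016  0.058 ]
bedFL [ 0.74   -0.0165  0.058 ]
lfN [ 0.6128 -0.15    0.066 ]
lfF [ 0.7124 -0.1638  0.066 ]
ffL [ 0.728  -0.0278  0.066 ]
ffR [ 0.7117 -0.1641  0.066 ]
shaft [ 0.557  -0.2146  0.117 ]
hub [ 0.5391 -0.2093  0.123 ]
cheekL [ 0.5782 -0.1629  0.142 ]
knob [ 0.5845 -0.2208  0.157 ]
tip [ 0.5018 -0.1692  0.105 ]
sl260 [ 0.5093 -0.2469  0.112 ]
bolt [ 0.5105 -0.2829  0.125 ]
armend [ 0.5278 -0.2906  0.12  ]
brush [ 0.3514 -0.0698  0.01  ] [ 0.3621 -0.1359  0.01  ] [ 0.3774 -0.1075  0.01  ] [ 0.3505 -0.2822  0.01  ] [ 0.3641 -0.2239  0.01  ] tape [ 0.469  -0.3967  0.02  ] clampR [0.6103 0.0121 0.01  ]
```

```bash
cat >> h.py <<'E'
PX=np.array([np.cos(np.radians(-7.3)),np.sin(np.radians(-7.3)),0]);PY=np.array([-PX[1],PX[0],0]);PZ=np.array([0,0,1.])
def crank(hub,th,ph):
    out=-np.cos(th)*PY+np.sin(th)*PZ
    H=hub+.068*out-.018*PX; e=-np.cos(ph)*out-np.sin(ph)*PX
    return H,e
E
python3 - <<'E'
from h import *
from scipy.optimize import least_squares
np.set_printoptions(precision=4,suppress=True)
c=viewer.capture("scene");S=(c["K"],c["view"]);d=np.load("w1.npz");W=(d["K"],d["v"]);T=V["top"]
t=lambda u,w:np.array([(u+.5)/6-.5+275,(w+.5)/6-.5+135])
s=lambda u,w:np.array([(u+.5)/6-.5+205,(w+.5)/6-.5+115])
b=lambda u,w:np.array([(u-429+.5)/3.3-.5+200,(w+.5)/3.3-.5+195])
def res(p):
    hub=np.array([p[0],p[1],.108]);H,e=crank(hub,p[2],p[3]);tip=H+.110*e
    r=[(proj(*T,tip)-t(386,527)),(proj(*S,tip)-s(545,318)),proj(*W,tip)-b(468,60),
       (proj(*T,H)-t(628,508)),(proj(*S,H)-s(580,150)),(proj(*T,hub-.005*PX)-t(470,452))*.5,
       (proj(*W,H+.045*e)-b(528,255))[:1],(proj(*W,hub+.0*PX+[0,0,.015])-b(592,168))]
    return np.concatenate(r)
o=least_squares(res,[.538,-.2155,.15,.27]);print(o.x,res(o.x).round(1))
H,e=crank(np.array([o.x[0],o.x[1],.108]),*o.x[2:]);print(H,H+.112*e)
E
```

```text
[ 0.5404 -0.2131  0.0406  0.2367] [-0.4 -0.2  0.5  0.2  0.4 -1.4 -2.2 -0.4 -1.   1.2  0.5  0.5 -1.6  1.1
  2.9]
[ 0.5139 -0.2782  0.1108] [ 0.5017 -0.167   0.1063]
```

Converted, 0.1826 m / 0.75 = 0.2435, 0.179 m / 0.75 = 0.2387, 8.7 degrees / 90 = 0.0967.

```bash
echo '[[[0.1231,0.0964,0],[0,0,0.0967],1],[[0.1231,0.0964,0],[0,0,0.0967],1],[[0.1231,0.0964,0],[0,0,0.0967],1],[[0.1231,0.0964,0.0533],[0,0,0.0967],1],[[0.1231,0.0964,0.1067],[0,0,0.0967],1],[[0.1231,0.0964,0.16],[0,0,0.0967],1],[[0.1231,0.0964,0.2],[0,0,0.0967],1],[[0.1231,0.0964,0.22],[0,0,0.0967],1],[[0.1231,0.0964,0.228],[0,0,0.0967],1],[[0.1231,0.0964,0.2333],[0,0,0.0967],1],[[0.1231,0.0964,0.2387],[0,0,0.0967],1],[[0.1231,0.0964,0.2435],[0,0,0.0967],1],[[0.1231,0.0964,0.2435],[0,0,0.0967],1]]' | python3 steer.py
```

```text
time_s: 3.05
position: [0.6644, -0.0689, 0.0699]
tcp_rot: [[0.283, 0.959, 0.001], [0.959, -0.283, -0.0], [0.0, 0.001, -1.0]]
force: [-0.5, -0.1, 0.2]
opening: 1.002
grasp_force: 0.0
```

```bash
echo '[[[0,0,0],[0,0,0],0.8],[[0,0,0],[0,0,0],0.8],[[0,0,0],[0,0,0],0.8],[[0,0,0],[0,0,0],0.8],[[0,0,0],[0,0,0],0.8]]' | python3 steer.py
```

```text
time_s: 3.55
position: [0.6641, -0.0688, 0.0694]
tcp_rot: [[0.283, 0.959, 0.0], [0.959, -0.283, -0.0], [-0.0, 0.0, -1.0]]
force: [-0.0, 0.2, -0.1]
opening: 0.804
grasp_force: 0.0
```

The fingers passed over the panel, because their tips draw back when they are open. I'll go lower.

Converted, 0.0115 m / 0.75 = 0.0153, 0.01 m / 0.75 = 0.0133.

```bash
echo '[[[0,0,0],[0,0,0],1],[[0,0,0],[0,0,0],1],[[0,0,0],[0,0,0],1],[[0,0,0.0053],[0,0,0],1],[[0,0,0.0107],[0,0,0],1],[[0,0,0.0133],[0,0,0],1],[[0,0,0.0153],[0,0,0],1],[[0,0,0.0153],[0,0,0],0.85],[[0,0,0.0153],[0,0,0],0.85],[[0,0,0.0153],[0,0,0],0.85],[[0,0,0.0153],[0,0,0],0.85]]' | python3 steer.py
```

```text
time_s: 4.65
position: [0.6642, -0.0688, 0.058]
tcp_rot: [[0.283, 0.959, 0.0], [0.959, -0.283, -0.0], [0.0, 0.0, -1.0]]
force: [0.3, -0.5, -0.5]
opening: 0.851
grasp_force: 0.0
```

```bash
python3 - <<'E'
from h import *
c,v=wristcam(); np.savez("w2.npz",K=c["K"],v=v,im=c["color"])
cv2.imwrite("pics/w2.png",cv2.resize(c["color"][:,:,::-1],(800,600),interpolation=cv2.INTER_CUBIC))
print(read_state()["moment"])
E
```

```text
[-0.02274937 -0.10445479 -0.01414486]
```

View pics/w2.png

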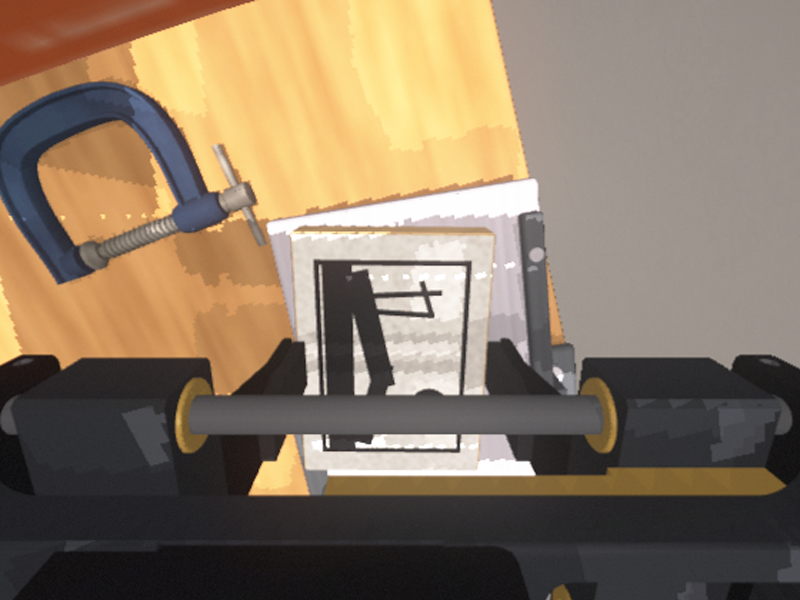

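The view shows the panel between the fingers (edges about x=300 to 490), well aligned, with a small gap left. I'll close fully.

```bash
echo '[[[0,0,0],[0,0,0],0.7],[[0,0,0],[0,0,0],0.6],[[0,0,0],[0,0,0],0.6],[[0,0,0],[0,0,0],0.6],[[0,0,0],[0,0,0],0.6]]' | python3 steer.py
```

```text
time_s: 5.2
position: [0.6641, -0.0688, 0.0578]
tcp_rot: [[0.283, 0.959, -0.0], [0.959, -0.283, -0.0], [-0.0, -0.0, -1.0]]
force: [0.5, -0.6, -0.8]
opening: 0.608
grasp_force: 0.0
```

```bash
python3 - <<'E'
from h import *
c,v=wristcam(); np.savez("w3.npz",K=c["K"],v=v,im=c["color"])
M=np.linalg.inv(c["mount"])
for p in[(0,0,0),(0,.04,0),(0,-.04,0),(0,.04,-.019),(0,-.04,-.019),(0,.04,-.04)]: print(p,(proj(c["K"],M,p)/.7).round())
cv2.imwrite("pics/w3.png",cv2.resize(c["color"][90:360,130:430,::-1],(660,594),interpolation=cv2.INTER_CUBIC))
E
```

```text
(0, 0, 0) [394. 343.]
(0, 0.04, 0) [481. 343.]
(0, -0.04, 0) [307. 343.]
(0, 0.04, -0.019) [490. 361.]
(0, -0.04, -0.019) [298. 362.]
(0, 0.04, -0.04) [502. 386.]
```

View pics/w3.png

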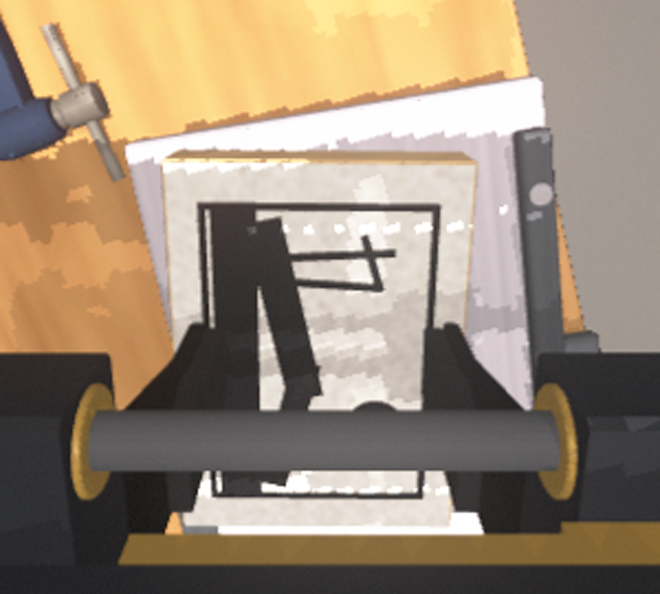

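The finger tips are at about (210,325) and (445,325) in this crop and still lie over the panel, not beside it. I'll touch the panel's top to find how far the tips sit behind the TCP.

Converted, 0.002 m / 0.75 = 0.0027.

```bash
for i in 1; do echo '[[[0,0,0.0027],[0,0,0],0.6],[[0,0,0.0027],[0,0,0],0.6]]' | python3 steer.py; done; echo '[[[0,0,0.0027],[0,0,0],0.6],[[0,0,0.0027],[0,0,0],0.6]]' | python3 steer.py;echo '[[[0,0,0.0027],[0,0,0],0.6],[[0,0,0.0027],[0,0,0],0.6]]' | python3 steer.py
```

```text
time_s: 5.45
position: [0.6638, -0.0688, 0.0555]
tcp_rot: [[0.283, 0.959, -0.001], [0.959, -0.283, 0.0], [-0.0, -0.001, -1.0]]
force: [0.1, -0.8, -0.5]
opening: 0.601
grasp_force: 0.0
time_s: 5.65
position: [0.6641, -0.0688, 0.0552]
tcp_rot: [[0.283, 0.959, 0.0], [0.959, -0.283, -0.0], [-0.0, 0.0, -1.0]]
force: [-2.3, 0.4, 7.4]
opening: 0.598
grasp_force: 3.4
time_s: 5.85
position: [0.6641, -0.0688, 0.0552]
tcp_rot: [[0.283, 0.959, 0.0], [0.959, -0.283, -0.0], [-0.0, 0.0, -1.0]]
force: [-5.1, 1.5, 16.1]
opening: 0.598
grasp_force: 7.8
```

Converted, -0.014 m / 0.75 = -0.0187, 0.007 m / 0.75 = 0.0093.

```bash
echo '[[[0,0,-0.0187],[0,0,0],1],[[0,0,-0.0187],[0,0,0],1],[[0,0,-0.0187],[0,0,0],1],[[0,0,-0.0187],[0,0,0],1],[[0,0,-0.0187],[0,0,0],1],[[0,0,-0.0053],[0,0,0],1],[[0,0,0],[0,0,0],1],[[0,0,0.004],[0,0,0],1],[[0,0,0.0067],[0,0,0],1],[[0,0,0.0093],[0,0,0],1],[[0,0,0.0093],[0,0,0],1]]' | python3 steer.py; echo '[[[0,0,0],[0,0,0],0.8],[[0,0,0],[0,0,0],0.8],[[0,0,0],[0,0,0],0.8],[[0,0,0],[0,0,0],0.8]]' | python3 steer.py
```

```text
time_s: 6.95
position: [0.664, -0.0688, 0.0446]
tcp_rot: [[0.283, 0.959, -0.0], [0.959, -0.283, 0.0], [-0.0, -0.0, -1.0]]
force: [-0.4, 0.4, 0.8]
opening: 1.002
grasp_force: 0.0
time_s: 7.35
position: [0.6639, -0.0688, 0.045]
tcp_rot: [[0.283, 0.959, -0.0], [0.959, -0.283, 0.0], [0.0, -0.0, -1.0]]
force: [-0.6, -0.0, 1.3]
opening: 0.911
grasp_force: 30.0
```

Converted, -0.003 m / 0.75 = -0.004.

```bash
echo '[[[0,0,0],[0,0,0],1],[[0,0,0],[0,0,0],1],[[0,0,-0.004],[0,0,0],1],[[0,0,-0.004],[0,0,0],0.8],[[0,0,-0.004],[0,0,0],0.8],[[0,0,-0.004],[0,0,0],0.8]]' | python3 steer.py; echo '[[[0,0,0],[0,0,-0.0333],0.8],[[-0.008,0.0067,0],[0,0,-0.0667],0.8],[[-0.016,0.0133,0],[0,0,-0.1011],0.8],[[-0.024,0.0207,0],[0,0,-0.1011],0.8],[[-0.0344,0.0275,0],[0,0,-0.1011],0.8],[[-0.0344,0.0275,0],[0,0,-0.1011],0.8]]' | python3 steer.py
```

```text
time_s: 7.95
position: [0.6643, -0.0689, 0.0482]
tcp_rot: [[0.283, 0.959, 0.0], [0.959, -0.283, -0.0], [0.0, 0.0, -1.0]]
force: [-0.8, -0.2, 1.9]
opening: 0.91
grasp_force: 30.0
time_s: 8.55
position: [0.6776, -0.1012, 0.0482]
tcp_rot: [[0.13, 0.992, 0.002], [0.992, -0.13, -0.001], [-0.001, 0.002, -1.0]]
force: [1.0, -0.1, 4.7]
opening: 0.916
grasp_force: 30.0
```

Careful with the scale: shifts go in shares of 0.75 m and turns go in shares of 90 degrees. That gives: -0.002 m / 0.75 = -0.0027.

```bash
echo '[[[-0.0027,0,0],[0,0,0],0.8],[[-0.0027,0,0],[0,0,0],0.8]]' | python3 steer.py | egrep 'pos|force|opening';echo '[[[-0.0027,0,0],[0,0,0],0.8],[[-0.0027,0,0],[0,0,0],0.8]]' | python3 steer.py| egrep 'pos|force|opening'; echo '[[[-0.0027,0,0],[0,0,0],0.8],[[-0.0027,0,0],[0,0,0],0.8]]' | python3 steer.py| egrep 'pos|force|opening';echo '[[[-0.0027,0,0],[0,0,0],0.8],[[-0.0027,0,0],[0,0,0],0.8]]' | python3 steer.py| egrep 'pos|force|opening'
```

```text
position: [0.6773, -0.1017, 0.0483]
force: [0.6, 1.6, 3.8]
opening: 0.918
grasp_force: 30.0
position: [0.6766, -0.1032, 0.0482]
force: [2.9, 3.8, 4.2]
opening: 0.913
grasp_force: 30.0
position: [0.6762, -0.1041, 0.0482]
force: [2.6, 4.7, 5.2]
opening: 0.913
grasp_force: 30.0
position: [0.6761, -0.1041, 0.0482]
force: [3.0, 10.4, 6.0]
opening: 0.916
grasp_force: 30.0
```

Converted, -0.003 m / 0.75 = -0.004.

```bash
echo '[[[-0.004,0,0],[0,0,0],0.8],[[-0.004,0,0],[0,0,0],0.8]]' | python3 steer.py | egrep 'pos|force|opening';echo '[[[0,0.0027,0],[0,0,0],0.8],[[0,0.0027,0],[0,0,0],0.8]]' | python3 steer.py| egrep 'pos|force|opening'; echo '[[[0,0.0027,0],[0,0,0],0.8],[[0,0.0027,0],[0,0,0],0.8]]' | python3 steer.py| egrep 'pos|force|opening';echo '[[[0,0.0027,0],[0,0,0],0.8],[[0,0.0027,0],[0,0,0],0.8]]' | python3 steer.py| egrep 'pos|force|opening'
```

```text
position: [0.6758, -0.1061, 0.0482]
force: [2.3, 11.8, 5.6]
opening: 0.909
grasp_force: 30.0
position: [0.6758, -0.1061, 0.0482]
force: [-2.2, 11.2, 8.4]
opening: 0.909
grasp_force: 30.0
position: [0.6758, -0.1061, 0.0484]
force: [-5.8, 10.8, 12.2]
opening: 0.913
grasp_force: 30.0
position: [0.6758, -0.1061, 0.0484]
force: [-8.8, 11.2, 15.3]
opening: 0.913
grasp_force: 30.0
```

Converted, -0.006 m / 0.75 = -0.008, -0.002 m / 0.75 = -0.0027.

```bash
echo '[[[0,-0.008,0],[0,0,0],1],[[0,-0.008,0],[0,0,0],1],[[0,-0.008,0],[0,0,0],1],[[0,-0.008,-0.0027],[0,0,0],1],[[0,-0.008,-0.0027],[0,0,0],1]]' | python3 steer.py | egrep 'pos|force|opening';echo '[[[0,0.004,0],[0,0,0],1],[[0,0.004,0],[0,0,0],1]]' | python3 steer.py| egrep 'pos|force|opening'; echo '[[[0,0.004,0],[0,0,0],1],[[0,0.004,0],[0,0,0],1]]' | python3 steer.py| egrep 'pos|force|opening';echo '[[[0,0.004,0],[0,0,0],1],[[0,0.004,0],[0,0,0],1]]' | python3 steer.py| egrep 'pos|force|opening'
```

```text
position: [0.6753, -0.1111, 0.0496]
force: [0.5, -0.1, -0.3]
opening: 1.001
grasp_force: 0.0
position: [0.6785, -0.111, 0.0497]
force: [-0.2, -0.7, 0.8]
opening: 0.999
grasp_force: 0.0
position: [0.6812, -0.1111, 0.0497]
force: [0.2, 0.5, 1.2]
opening: 1.001
grasp_force: 0.3
position: [0.6821, -0.1111, 0.0494]
force: [-5.1, -0.0, 2.4]
opening: 0.996
grasp_force: 2.6
```

Converted, 0.002 m / 0.75 = 0.0027.

```bash
echo '[[[0,0.0027,0],[0,0,0],1],[[0,0.0027,0],[0,0,0],1]]' | python3 steer.py | egrep 'pos|force|opening';echo '[[[0,0.0027,0],[0,0,0],1],[[0,0.0027,0],[0,0,0],1]]' | python3 steer.py| egrep 'pos|force|opening'; echo '[[[0,-0.008,0],[0,0,0],1],[[0,-0.008,0],[0,0,0],1],[[0,-0.008,-0.0667],[0,0,0],1],[[0,-0.008,-0.1333],[0,0,0],1],[[0.0267,-0.0667,-0.2],[0,0,0],1],[[0.0533,-0.1067,-0.2267],[0,0,0],1],[[0.0533,-0.1067,-0.2267],[0,0,0],1],[[0.0533,-0.1067,-0.2267],[0,0,0],1]]' | python3 steer.py
python3 - <<'E'
from h import *
c,v=wristcam(); np.savez("w4.npz",K=c["K"],v=v,im=c["color"])
im=c["color"][:,:,::-1]; print(proj(c["K"],v,[.679,-.1065,.076]))
cv2.imwrite("pics/w4.png",cv2.resize(im[:300,60:460],(800,600),interpolation=cv2.INTER_CUBIC))
E
```

```text
position: [0.682, -0.1111, 0.0493]
force: [-7.6, -1.0, 4.6]
opening: 1.0
grasp_force: 4.0
position: [0.6819, -0.1111, 0.049]
force: [-11.1, 0.5, 6.3]
opening: 1.0
grasp_force: 5.5
time_s: 12.45
position: [0.6149, -0.0614, 0.2221]
tcp_rot: [[0.127, 0.992, 0.006], [0.992, -0.127, -0.001], [-0.001, 0.006, -1.0]]
force: [1.1, -0.1, -0.5]
opening: 1.001
grasp_force: 0.0
[335.48798371 218.60130887]
```

View pics/w4.png

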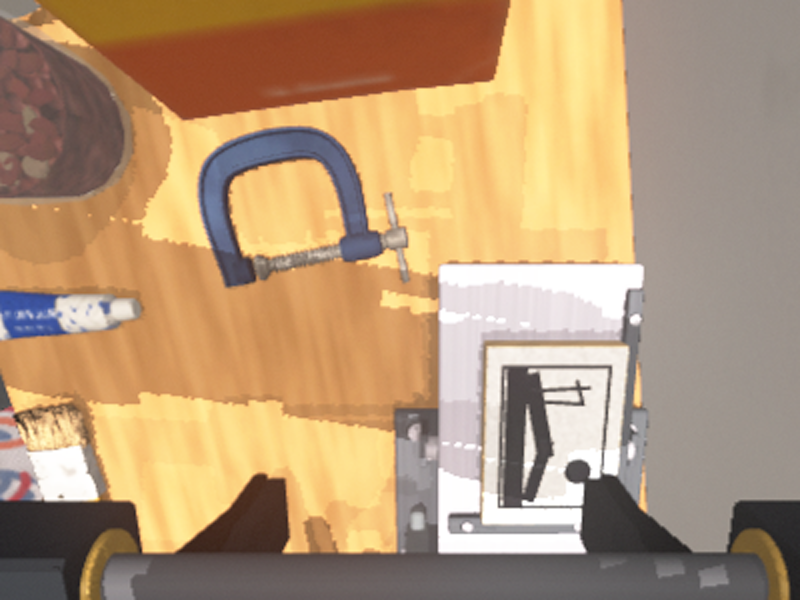

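The panel sits square in the corner, with its right edge at x≈630 along the far fence and its lower edge at row 526 over the leading fence. Next I'll place the shut fingers behind the grip's end.

Converted, -0.1245 m / 0.75 = -0.166, -0.066 m / 0.75 = -0.088, -90 degrees / 90 = -1.

```bash
python3 - <<'E'
from h import *
d=np.load("w4.npz");K,v=d["K"],d["v"]
Q=np.array([ray(K,v,(60+(u+.5)/2-.5,(w+.5)/2-.5),.076) for u,w in[(502,366),(613,366),(606,508),(500,506)]]);print(Q.mean(0),[np.degrees(np.arctan2(*(Q[i]-Q[i-1])[[1,0]])).round(1) for i in range(4)])
c=[ray(K,v,(60+(u+.5)/2-.5,(w+.5)/2-.5),z) for u,w,z in[(440,265,.058),(643,265,.058)]];print(c,read_state()["joint_positions"])
E
echo '[[[-0.166,-0.088,0],[0,0,-1],0],[[-0.166,-0.088,0],[0,0,-1],0],[[-0.166,-0.088,0],[0,0,-1],0],[[-0.166,-0.088,0],[0,0,-1],0],[[-0.166,-0.088,0],[0,0,-1],0],[[-0.166,-0.088,0],[0,0,-1],0],[[-0.166,-0.088,0],[0,0,-1],0],[[-0.166,-0.088,0],[0,0,-1],0],[[-0.166,-0.088,0],[0,0,-1],0],[[-0.166,-0.088,0],[0,0,-1],0],[[-0.166,-0.088,0],[0,0,-1],0],[[-0.166,-0.088,0],[0,0,-1],0],[[-0.166,-0.088,0],[0,0,-1],0]]' | python3 steer.py
```

```text
[ 0.68108948 -0.10758282  0.076     ] [np.float64(83.7), np.float64(-7.4), np.float64(-95.2), np.float64(171.3)]
[array([ 0.6273513 , -0.00282084,  0.058     ]), array([ 0.7403751 , -0.01738938,  0.058     ])] [-1.61137388e+01  2.84676560e+01  8.20919910e+01 -2.66287743e-03
  6.92171039e+01 -8.79526014e+00]
time_s: 13.8
position: [0.5329, -0.1779, 0.2186]
tcp_rot: [[-0.991, 0.131, -0.001], [0.131, 0.991, 0.001], [0.001, 0.0, -1.0]]
force: [-0.3, 0.4, -0.8]
opening: 0.016
grasp_force: 0.0
```

Converted, 0.128 m / 0.75 = 0.1707, 0.122 m / 0.75 = 0.1627.

```bash
echo '[[[0,0,0.0533],[0,0,0],0],[[0,0,0.1067],[0,0,0],0],[[0,0,0.1333],[0,0,0],0],[[0,0,0.1533],[0,0,0],0],[[0,0,0.1627],[0,0,0],0],[[0,0,0.1707],[0,0,0],0],[[0,0,0.1707],[0,0,0],0]]' | python3 steer.py
```

```text
time_s: 14.5
position: [0.5325, -0.1772, 0.0914]
tcp_rot: [[-0.992, 0.129, -0.0], [0.129, 0.992, 0.0], [0.0, 0.0, -1.0]]
force: [0.4, -1.3, -0.7]
opening: 0.004
grasp_force: 0.0
```

Converted, 0.107 m / 0.75 = 0.1427, 0.1025 m / 0.75 = 0.1367.

```bash
echo '[[[0.0107,-0.002,0],[0,0,0],0],[[0.02,-0.0027,0],[0,0,0],0],[[0.0307,-0.0027,0],[0,0,0],0],[[0.0427,-0.0053,0],[0,0,0],0],[[0.0547,-0.0087,0],[0,0,0],0],[[0.0667,-0.0133,0],[0,0,0],0],[[0.0787,-0.0193,0],[0,0,0],0],[[0.0907,-0.0273,0],[0,0,0],0],[[0.1013,-0.0353,0],[0,0,0],0],[[0.116,-0.05,0],[0,0,0],0],[[0.1227,-0.0587,0],[0,0,0],0],[[0.128,-0.068,0],[0,0,0],0],[[0.1367,-0.086,0],[0,0,0],0],[[0.14,-0.0947,0],[0,0,0],0],[[0.1427,-0.1047,0],[0,0,0],0],[[0.1427,-0.1047,0],[0,0,0],0]]' | python3 steer.py; echo '[[[0,-0.004,0],[0,0,0],0],[[0,-0.004,0],[0,0,0],0]]' | python3 steer.py;echo '[[[0,-0.004,0],[0,0,0],0],[[0,-0.004,0],[0,0,0],0]]' | python3 steer.py;echo '[[[0,-0.004,0],[0,0,0],0],[[0,-0.004,0],[0,0,0],0]]' | python3 steer.py
```

```text
time_s: 16.1
position: [0.4156, -0.2417, 0.0916]
tcp_rot: [[-0.992, 0.129, -0.001], [0.129, 0.992, 0.0], [0.001, 0.0, -1.0]]
force: [-0.4, -0.0, 0.7]
opening: 0.005
grasp_force: 0.0
time_s: 16.3
position: [0.4155, -0.2439, 0.0916]
tcp_rot: [[-0.992, 0.128, -0.001], [0.128, 0.992, 0.001], [0.001, 0.001, -1.0]]
force: [0.0, 0.9, -0.0]
opening: 0.007
grasp_force: 0.2
time_s: 16.5
position: [0.4153, -0.247, 0.0917]
tcp_rot: [[-0.992, 0.128, -0.001], [0.128, 0.992, 0.0], [0.001, 0.0, -1.0]]
force: [-0.6, 1.1, -0.1]
opening: 0.008
grasp_force: 0.5
time_s: 16.7
position: [0.4148, -0.2498, 0.0917]
tcp_rot: [[-0.992, 0.128, -0.001], [0.128, 0.992, 0.001], [0.001, 0.001, -1.0]]
force: [-1.1, 3.2, 0.0]
opening: 0.007
grasp_force: 1.1
```

Converted, -0.003 m / 0.75 = -0.004.

```bash
echo '[[[0,-0.004,0],[0,0,0],0],[[0,-0.004,0],[0,0,0],0]]' | python3 steer.py|egrep 'pos|forc';echo '[[[0,-0.004,0],[0,0,0],0],[[0,-0.004,0],[0,0,0],0]]' | python3 steer.py|egrep 'pos|forc'
python3 - <<'E'
from h import *
c,v=wristcam();t=viewer.capture("top")["color"][:,:,::-1];np.savez("w5.npz",K=c["K"],v=v,im=c["color"])
w=cv2.resize(c["color"][:,:,::-1],(440,330),interpolation=cv2.INTER_AREA)
tt=cv2.resize(t[170:245,320:410],None,fx=4,fy=4,interpolation=cv2.INTER_CUBIC)
o=np.zeros((340,800,3),np.uint8);o[:330,:440]=w;o[:300,440:800]=tt;cv2.imwrite("pics/w5.png",o)
E
```

```text
position: [0.4145, -0.2504, 0.0915]
force: [3.7, 8.8, -0.5]
grasp_force: 4.5
position: [0.4143, -0.251, 0.0912]
force: [6.9, 14.8, 0.5]
grasp_force: 7.6
```

View pics/w5.png

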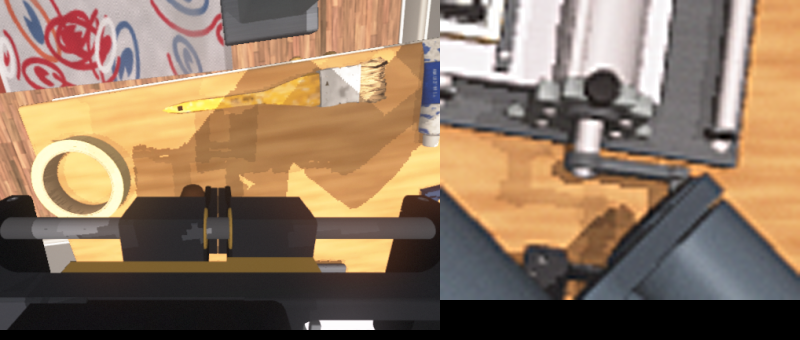

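The wrist view shows the sleeve end at (192,190), beside the shut fingers. Together with the 15 N stop force, this means the grip is fully unfolded. Next I'll grasp the sleeve from above.

Converted, -0.07 m / 0.75 = -0.0933, -0.015 m / 0.75 = -0.02.

```bash
echo '[[[0,0.016,0],[0,0,0],0],[[0,0.0187,0],[0,0,0],0],[[0,0.0187,-0.0533],[0,0,0],0.3],[[-0.0187,0.0187,-0.0933],[0,0,0],0.6],[[-0.0187,-0.0067,-0.0933],[0,0,0],0.6],[[-0.0187,-0.02,-0.0933],[0,0,0],0.6],[[-0.0187,-0.02,-0.0933],[0,0,0],0.6],[[-0.0187,-0.02,-0.0533],[0,0,0],0.6],[[-0.0187,-0.02,-0.0133],[0,0,0],0.6],[[-0.0187,-0.02,0],[0,0,0],0.6],[[-0.0187,-0.02,0],[0,0,0],0.6]]' | python3 steer.py; echo '[[[0,0,0],[0,0,0],0.1],[[0,0,0],[0,0,0],0.1],[[0,0,0],[0,0,0],0.1],[[0,0,0],[0,0,0],0.1],[[0,0,0],[0,0,0],0.1],[[0,0,0],[0,0,0],0.1]]' | python3 steer.py
```

```text
time_s: 18.3
position: [0.4248, -0.2714, 0.09]
tcp_rot: [[-0.992, 0.128, -0.004], [0.128, 0.992, 0.004], [0.004, 0.003, -1.0]]
force: [-0.7, 0.5, 0.5]
opening: 0.594
grasp_force: 0.0
time_s: 18.9
position: [0.4268, -0.271, 0.0922]
tcp_rot: [[-0.992, 0.13, 0.001], [0.13, 0.992, 0.003], [-0.001, 0.003, -1.0]]
force: [3.8, 4.7, 2.6]
opening: 0.226
grasp_force: 30.0
```

Converted, -0.0179 m / 0.75 = -0.0239, -0.0081 m / 0.75 = -0.0108.

```bash
echo '[[[0,0.0016,-0.0108],[0,0,0],0.1],[[0,0.0052,-0.0239],[0,0,0],0.1],[[0,0.0052,-0.0239],[0,0,0],0.1]]' | python3 steer.py|egrep 'pos|force|open'; echo '[[[0,0.0056,-0.0124],[0,0,0],0.1],[[0,0.0056,-0.0124],[0,0,0],0.1]]' | python3 steer.py|egrep 'pos|force|open'; echo '[[[0,0.0075,-0.0115],[0,0,0],0.1],[[0,0.0164,-0.0216],[0,0,0],0.1],[[0,0.0164,-0.0216],[0,0,0],0.1]]' | python3 steer.py|egrep 'pos|force|open'
```

```text
position: [0.4273, -0.2665, 0.1098]
force: [4.6, 5.2, -1.8]
opening: 0.224
grasp_force: 30.0
position: [0.4278, -0.2622, 0.1187]
force: [4.7, 4.6, -4.4]
opening: 0.228
grasp_force: 30.0
position: [0.4294, -0.2497, 0.1346]
force: [5.5, 4.5, -6.9]
opening: 0.231
grasp_force: 30.0
```

```bash
cat > fit.py <<'E'
import numpy as np
from scipy.optimize import least_squares
def fit(P):
    P=np.array(P);Y=(P[:,0]*.1287+P[:,1]*.9917) # press y
    o=least_squares(lambda q:np.hypot(Y-q[0],P[:,2]-q[1])-.068,[Y[0]+.068,.089])
    print("centre",o.x,o.fun.round(4),"theta",np.arctan2(P[:,2]-o.x[1],-(Y-o.x[0])).round(3)); return o.x
E
python3 -c "
from fit import *
fit([(.4268,-.271,.0922),(.4273,-.2665,.1098),(.4278,-.2622,.1187),(.4294,-.2497,.1346)])"
```

```text
centre [-0.14618853  0.08460944] [ 0.0001 -0.0001 -0.0001  0.0001] theta [0.112 0.38  0.526 0.825]
```

Converted, 0.0481 m / 0.75 = 0.0641, 0.0379 m / 0.75 = 0.0505.

```bash
echo '[[[0,0.0125,-0.0097],[0,0,0],0.1],[[0,0.0244,-0.0163],[0,0,0],0.1],[[0,0.0372,-0.0208],[0,0,0],0.1],[[0,0.0505,-0.0235],[0,0,0],0.1],[[0,0.0641,-0.0241],[0,0,0],0.1],[[0,0.0641,-0.0241],[0,0,0],0.1]]' | python3 steer.py|egrep 'pos|force|open'; echo '[[[0,0.0135,0.0015],[0,0,0],0.1],[[0,0.0267,0.0049],[0,0,0],0.1],[[0,0.0391,0.0103],[0,0,0],0.1],[[0,0.0507,0.0173],[0,0,0],0.1],[[0,0.0611,0.0261],[0,0,0],0.1],[[0,0.0611,0.0261],[0,0,0],0.1]]' | python3 steer.py|egrep 'pos|force|open'
```

```text
position: [0.4353, -0.2041, 0.1532]
force: [5.0, -2.2, -14.8]
opening: 0.225
grasp_force: 30.0
position: [0.4411, -0.1595, 0.1347]
force: [-0.5, -2.1, -0.1]
opening: 0.228
grasp_force: 30.0
```

Converted, 0.0681 m / 0.75 = 0.0908, 0.0581 m / 0.75 = 0.0775.

```bash
echo '[[[0,0.0123,0.0133],[0,0,0],0.1],[[0,0.0195,0.0248],[0,0,0],0.1],[[0,0.0251,0.0372],[0,0,0],0.1],[[0,0.0287,0.0504],[0,0,0],0.1],[[0,0.0301,0.0639],[0,0,0],0.1],[[0,0.0297,0.0775],[0,0,0],0.1],[[0,0.0272,0.0908],[0,0,0],0.1],[[0,0.0272,0.0908],[0,0,0],0.1]]' | python3 steer.py|egrep 'pos|force|open'; echo '[[[0,-0.0044,0.0128],[0,0,0],0.1],[[0,-0.0107,0.0248],[0,0,0],0.1],[[0,-0.0188,0.0359],[0,0,0],0.1],[[0,-0.0284,0.0455],[0,0,0],0.1],[[0,-0.0284,0.0455],[0,0,0],0.1]]' | python3 steer.py|egrep 'pos|force|open'
python3 - <<'E'
from fit import *
from rig import bot, viewer, workorder, read_state
fit([(.4268,-.271,.0922),(.4294,-.2497,.1346),(.4353,-.2041,.1532),(.4411,-.1595,.1347),read_state()["position"]])
E
```

```text
position: [0.4436, -0.1391, 0.064]
force: [1.5, -1.3, -4.7]
opening: 0.226
grasp_force: 30.0
position: [0.4409, -0.1613, 0.0308]
force: [-1.1, -3.0, 1.1]
opening: 0.225
grasp_force: 30.0
centre [-0.14629352  0.08434482] [-0.      0.0002  0.0009 -0.0005  0.0007] theta [ 0.116  0.829  1.569  2.299 -2.248]
```

Converted, -0.0384 m / 0.75 = -0.0512, -0.0283 m / 0.75 = -0.0377.

```bash
echo '[[[0,-0.0124,0.0084],[0,0,0],0.1],[[0,-0.0247,0.0141],[0,0,0],0.1],[[0,-0.0377,0.018],[0,0,0],0.1],[[0,-0.0512,0.0199],[0,0,0],0.1],[[0,-0.0512,0.0199],[0,0,0],0.1]]' | python3 steer.py|egrep 'pos|force|open'; echo '[[[0,-0.0135,-0.0003],[0,0,0],0.1],[[0,-0.0269,-0.0024],[0,0,0],0.1],[[0,-0.0399,-0.0065],[0,0,0],0.1],[[0,-0.052,-0.0127],[0,0,0],0.1],[[0,-0.0632,-0.0205],[0,0,0],0.1],[[0,-0.0632,-0.0205],[0,0,0],0.1]]' | python3 steer.py|egrep 'pos|force|open'
python3 - <<'E'
from fit import *
from rig import bot, viewer, workorder, read_state
fit([(.4268,-.271,.0922),(.4294,-.2497,.1346),(.4353,-.2041,.1532),(.4411,-.1595,.1347),read_state()["position"]])
E
```

```text
position: [0.436, -0.1987, 0.0162]
force: [0.9, -0.6, 0.4]
opening: 0.227
grasp_force: 30.0
position: [0.43, -0.2456, 0.0318]
force: [2.0, 0.2, -0.6]
opening: 0.227
grasp_force: 30.0
centre [-0.14636103  0.08479012] [-0.0001 -0.0002  0.0004 -0.0008 -0.0005] theta [ 0.109  0.825  1.57   2.304 -0.902]
```

Converted, -0.0615 m / 0.75 = -0.082, -0.0534 m / 0.75 = -0.0712.

```bash
echo '[[[0,-0.0101,-0.0093],[0,0,0],0.1],[[0,-0.0185,-0.02],[0,0,0],0.1],[[0,-0.0253,-0.0317],[0,0,0],0.1],[[0,-0.0304,-0.0444],[0,0,0],0.1],[[0,-0.0333,-0.0576],[0,0,0],0.1],[[0,-0.0344,-0.0712],[0,0,0],0.1],[[0,-0.0337,-0.082],[0,0,0],0.1],[[0,-0.0337,-0.082],[0,0,0],0.1]]' | python3 steer.py|egrep 'pos|force|open'; for k in 1; do echo '[[[0,0.0015,-0.0087],[0,0,0],0.1],[[0,0.0015,-0.0087],[0,0,0],0.1]]' | python3 steer.py|egrep 'pos|force'; done; echo '[[[0,0.0013,-0.004],[0,0,0],0.1],[[0,0.0013,-0.004],[0,0,0],0.1]]' | python3 steer.py|egrep 'pos|force'; echo '[[[0,0.0013,-0.004],[0,0,0],0.1],[[0,0.0013,-0.004],[0,0,0],0.1],[[0,0.0013,-0.004],[0,0,0],0.1]]' | python3 steer.py|egrep 'pos|force'
```

```text
position: [0.4268, -0.2705, 0.0951]
force: [3.4, 1.2, 1.7]
opening: 0.228
grasp_force: 30.0
position: [0.4269, -0.2696, 0.0997]
force: [6.0, -1.0, -13.8]
grasp_force: 30.0
position: [0.4267, -0.2692, 0.1009]
force: [6.8, -4.4, -24.5]
grasp_force: 30.0
position: [0.4267, -0.2689, 0.1028]
force: [6.1, -6.7, -32.0]
grasp_force: 30.0
```

Converted, 0.005 m / 0.75 = 0.0067.

```bash
echo '[[[0,0,0.0067],[0,0,0],0.1],[[0,0,0.0067],[0,0,0],0.4],[[0,0,0.0067],[0,0,0],0.5],[[0,0,0.0067],[0,0,0],0.5],[[0,0,0.0067],[0,0,0],0.5]]' | python3 steer.py; echo '[[[0,0,-0.04],[0,0,0],0.5],[[0,0,-0.0933],[0,0,0],0.5],[[0,0,-0.1467],[0,0,0],0.5],[[0,0,-0.2],[0,0,0],0.5],[[0.0267,-0.0533,-0.24],[0,0,0],0.5],[[0.0267,-0.1067,-0.24],[0,0,0],0.5],[[0.0267,-0.16,-0.24],[0,0,0],0.5],[[0.0267,-0.2133,-0.24],[0,0,0],0.5],[[0.0267,-0.2133,-0.24],[0,0,0],0.5],[[0.0267,-0.2133,-0.24],[0,0,0],0.5]]' | python3 steer.py
python3 - <<'E'
from h import *
c=viewer.capture("top");s=viewer.capture("scene");cv2.imwrite("top9.png",c["color"][:,:,::-1]);cv2.imwrite("scene9.png",s["color"][:,:,::-1])
# expected travel: compare bed left edge before/after along rows in top image via template of print
t0=cv2.imread("top0raw.png");t9=cv2.imread("top9.png")
a=cv2.absdiff(t0,t9).max(2);print("changed in bystander area:",(a[120:290,125:275]>60).sum())
# panel print after: project expected panel outline & mean inside black/white
hub=np.array([.539,-.2155,.108])
for tr in(0,.19,.195):
  reg=np.array([.6805,-.107,0])-PY*(tr-.003)
  cs=[reg+PX*sx*.040+PY*sy*.055+[0,0,.076] for sx,sy in((1,1),(1,-1),(-1,-1),(-1,1))]
  q=np.array([proj(*V["top"],p) for p in cs]);print(tr,q.round(1).tolist())
g=cv2.cvtColor(t9,cv2.COLOR_BGR2GRAY);print(g[170:200,366:412:3])
E
```

```text
time_s: 25.3
position: [0.4266, -0.2671, 0.1017]
tcp_rot: [[-0.992, 0.128, -0.0], [0.128, 0.992, -0.0], [0.0, -0.0, -1.0]]
force: [0.2, -0.1, -0.3]
opening: 0.465
grasp_force: 0.0
time_s: 26.3
position: [0.3859, -0.4235, 0.2808]
tcp_rot: [[-0.992, 0.13, -0.001], [0.13, 0.992, 0.001], [0.001, 0.001, -1.0]]
force: [0.4, 0.2, -1.4]
opening: 0.503
grasp_force: 0.0
changed in bystander area: 129
0 [[299.9, 147.9], [336.4, 153.3], [332.7, 179.3], [295.9, 173.8]]
0.19 [[363.1, 157.2], [399.9, 162.6], [396.7, 188.8], [359.6, 183.3]]
0.195 [[364.8, 157.5], [401.6, 162.9], [398.4, 189.0], [361.2, 183.5]]
[[218 192 156 158 243 245 245 119  30 252 235 250 192 230 241 241]
 [218 189 150 156 245 244 245 246  62 249 237 251 118 252 242 241]
 [217 191 174 162 248 249 249 255 222 244 236 252 103 253 241 241]
 [214 186 185 243 255 255 255 251 250 244 236 252 104 254 242 242]
 [215 186 133 159 133 115 101 255 247 244 200 252 106 252 241 241]
 [213 185  51  56  42  33  36 182 253 245 192 252 104 250 241 241]
 [209 181  41  44  36  30  26  53 255 253 208 252 103 249 240 240]
 [211 177  45 111 169 176 224
[... 812 characters left out ...]
 111 122 115 195 243 242 242]
 [206 185 243 242 242 246 246 247 237 224 123 119 192 242 242 242]
 [187 180 243 243 242 242 242 245 247 246 241 121 195 244 243 242]
 [179 169 244 241 242 243 244 243 243 244 252 167 205 244 243 243]
 [182 144 237 241 241 241 243 243 244 243 249 227 235 243 243 243]
 [188 138 185 247 244 242 242 242 243 243 248 140 236 242 243 243]
 [196 176 166 255 254 247 245 243 243 242 249 110 225 244 243 242]
 [101 187 165 116 190 255 255 248 245 244 216 115 254 243 244 243]
 [ 58 207 170  39  64 111 180 255 255 248 233  30 253 243 243 243]
 [ 58 128 183  92  86  38  59 113 147 252 255 255 249 243 242 242]
 [ 52  59  95  95  97  95  78  38 160 109 136 236 255 252 244 244]]
```

```bash
python3 - <<'E'
from h import *
t0=cv2.imread("top0raw.png");t9=cv2.imread("top9.png")
a=cv2.absdiff(t0,t9).max(2)[120:290,125:275]>60
n,l,s,c=cv2.connectedComponentsWithStats(a.astype(np.uint8));print([(x[:2]+[125,120]).tolist()+x[2:].tolist() for x in s[1:] if x[4]>6])
h=cv2.cvtColor(t9,cv2.COLOR_BGR2HSV);m=((h[...,0]<12)&(h[...,1]>110)&(h[...,2]>40)&(h[...,2]<150)).astype(np.uint8);m[:195]=0;m[:,:330]=0;m[:,400:]=0;m[260:]=0
n,l,s,c=cv2.connectedComponentsWithStats(m);i=1+s[1:,4].argmax();print("sleeve",s[i])
H,e=crank(np.array([.5395,-.2165,.108]),.217,1.571);print(proj(*V["top"],H+.017*e),proj(*V["top"],H+.111*e))
# print black frame in panel: before (panel homed, wrist) vs bed: panel/fence gap via sub-image
g=cv2.cvtColor(t9[150:200,355:410],cv2.COLOR_BGR2GRAY)
e=cv2.Canny(cv2.resize(g,None,fx=4,fy=4,interpolation=cv2.INTER_CUBIC),60,150)
for L in cv2.HoughLinesP(e,1,np.pi/360,30,None,40,8)[:,0]: 
    p,q=(L[:2]/4+[355,150]),(L[2:]/4+[355,150]);P,Q=ray(*V["top"],p,.076),ray(*V["top"],q,.076);d=Q-P;print(P[:2].round(3),Q[:2].round(3),np.degrees(np.arctan2(d[1],d[0])).round(1))
E
```

```text
[[255, 276, 20, 14, 129]]
sleeve [371 225  11  34 215]
[377.65856393 224.38265262] [373.44166438 257.19759786]
[ 0.622 -0.306] [ 0.619 -0.336] -95.7
[ 0.614 -0.264] [ 0.603 -0.349] -97.6
[ 0.695 -0.295] [ 0.689 -0.337] -97.1
[ 0.587 -0.356] [ 0.662 -0.365] -7.1
[ 0.587 -0.275] [ 0.581 -0.319] -97.5
[ 0.65  -0.354] [ 0.692 -0.36 ] -7.5
[ 0.719 -0.286] [ 0.708 -0.353] -99.0
[ 0.686 -0.278] [ 0.681 -0.319] -97.0
[ 0.605 -0.348] [ 0.653 -0.355] -8.3
[ 0.652 -0.271] [ 0.695 -0.274] -4.0
[ 0.629 -0.341] [ 0.66  -0.346] -9.8
[ 0.684 -0.221] [ 0.725 -0.226] -6.9
```

```bash
python3 -c "
from rig import bot, viewer, workorder, read_state
print(workorder.hand_in())"
```

```text
the job is handed in; nothing more can be done
None
```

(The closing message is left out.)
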